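# Mark a square tag on the hand press

## Task

Mark one tag on the hand press: of the aluminium blanks on the bench, take the one whose outline matches the nest of the die and lay it in, flat and fully home, then push the die slide in until it meets its stop under the ram. Then pull the lever down until the punch bears firmly on the blank, and bring the lever back up, leaving the marked blank in the nest under the ram. Leave the other blanks and the tools lying where they are.

Things in the scene. Friction and masses are not known exactly. Their poses are not given: they have to be found in the camera images.
- press: Green C-frame hand press fixed to the bench; base 200 (x) x 300 (y) x 22 mm, column at its back, head from 120 to 205 mm high, 66 mm wide in y, reaching 36 mm in front of the ram axis (ram top 253 mm). Origin on the bench straight below the ram axis; x axis to the back of the press (away from the robot), y along the die slide to the loading side, z up.
- die_nest (a point): Centre of the floor of the die's square nest, 45 mm over the bench, moving with the slide; axes as the press. Nest 46 x 46 mm, walls 6 mm high, the top 3 mm leaning back 1.5 mm as a lead-in. A finger slot 32 mm wide, as deep as the nest, runs along press x right across the 78 mm carriage: fingers closing along press x can set the blank on the floor. Guide strips beside it are lower (36 mm).
- die_slide (a joint): Travel of the die slide in m: 0 = fully out (nest 120 mm to the press +y side of the ram axis), 0.12 = fully in against its stop, nest under the ram; it moves along press -y as it grows. Starts up to 25 mm in. Sliding friction about 3 N; it stays where it is left.
- slide_knob (a point): Point on the axis of the upright black knob of the die slide, 72 mm above the bench. The knob is a cylinder 22 mm in diameter whose gripping part reaches from 50 to 82 mm above the bench; it stands 100 mm to the +y side of the nest centre. Grip it from above or push it.
- press_lever (a joint): Lever angle in rad: 0 = up (60 degrees above level, leaning to press -x), grows as the ball is pulled forward and down; end of travel 1.08. Drives the ram down 28 mm per rad. A return spring lifts it (about 1.5 N at the ball when up, 3 N when down, rises by itself if let go). The punch meets the seated blank at about 0.89 rad, felt as a rising force: 1 N at the ball gives about 6 N at the punch.
- lever_ball (a point): Centre of the black ball, 32 mm in diameter, at the end of the lever, 160 mm from the pivot and 70 mm to the -y side of the ram axis; about 299 mm above the bench when up, about 180 mm when the punch is on the blank. Fingers closing along the press y axis can hold it while it turns between them.
- lever_pivot (a point): Axis of the lever's shaft, parallel to the press y axis, in the plane in which the ball swings; 160 mm above the bench, 30 mm behind the ram axis (press +x) and 70 mm to its -y side.
- ram: Square steel ram 24 mm with a round punch 22 mm in diameter. Origin at the centre of the punch's face, which is 33 mm above the nest floor when the lever is up.
- square_blank: Square blank 44 x 44 mm, 8 mm thick, plain aluminium, about 42 g, lying flat on the bench; the one that matches the nest. Origin at the centre of its underside, x and y along its sides, z up.
- round_blank: Round aluminium blank 52 mm in diameter, 8 mm thick. Origin at the centre of its underside. Leave it.
- small_square: Small square aluminium blank 30 x 30 x 8 mm, too small for the nest. Origin at the centre of its underside. Leave it.
- oblong_blank: Oblong aluminium blank 62 (x) x 34 (y) x 8 mm. Origin at the centre of its underside. Leave it.
- wrench: Steel wrench 180 mm long, 8 mm high, lying flat. Origin at its middle. Leave it.
- hammer: Hammer with yellow handle, 270 mm long. Origin at its middle, on the bench. Leave it.
- screwdriver: Screwdriver with orange handle, 190 mm long, 26 mm high. Origin at its middle. Leave it.
- tape_measure: Yellow tape measure 66 x 66 x 36 mm. Origin at the centre of its underside. Leave it.
- screw_jar: Glass jar with steel lid, 68 mm in diameter, 95 mm high. Origin at the centre of its underside. Leave it.

How it is judged:
On the way, in this order (a step that is already met when the one before it is completed fails the run):
1. the square blank lies flat and fully home in the nest, let go (horizontal distance between square_blank and die_nest below 0.003 m and z of square_blank in the frame of die_nest between -0.003 and 0.0018 m and angle between square_blank's own z axis and vertical below 0.06 rad and contact force between the fingers and square_blank below 0.3 N), for 0.2 s.
2. the die slide is fully in against its stop, the blank still home in the nest (horizontal distance between square_blank and die_nest below 0.003 m and z of square_blank in the frame of die_nest between -0.003 and 0.0018 m and angle between square_blank's own z axis and vertical below 0.06 rad and value of joint die_slide above 0.117 m), for 0.2 s.
3. the punch bears on the blank with more than 15 N while the slide is fully in (all of step 2 and contact force between ram and square_blank above 15 N), for 0.1 s.
At the end, for the whole second after the job is handed in: The square blank rests fully home in the nest (centre within 3 mm, underside within 1.8 mm of the nest floor, tilt under 0.06 rad), the die slide is in to within 3 mm of its stop (joint above 0.117), the lever is back up (below 0.12 rad), the punch is off the blank and the blank is at rest (all of step 2 and value of joint press_lever below 0.12 rad and contact force between ram and square_blank below 0.3 N and linear speed of square_blank below 0.02 m/s); the robot touches nothing.
It fails at once if another blank or a tool on the bench is shifted by more than 30 mm (distance of any of round_blank, small_square, oblong_blank, wrench, hammer, screwdriver, tape_measure, screw_jar from where it was at the start of the episode above 0.03 m).
It fails at once if the ram is brought down (lever past 0.8 rad) while the die is still more than 20 mm short of its stop (value of joint press_lever above 0.8 rad and value of joint die_slide below 0.1 m).
It also fails if it takes over 72 s, if anything falls off the work surface, if the arm or the gripper's body presses on something with over 40 N, if the wrist force passes 120 N, or if a joint passes its speed limit or range.

## Robot

A 7-joint arm with a two-finger parallel gripper is mounted at the origin on the work surface. World frame = base frame: x ahead of the robot, y to its left, z up, the work surface at z = 0. Lengths are in m, angles in rad, forces in N, time in s.
With the tool pointing down it reaches from about 0.4 to 0.875 m from the base axis. Payload 4.4 kg.
Tool frame: the origin (TCP) lies between the finger pads; the fingertips stand 17 mm ahead of it and the grasp point (between the pads) lies 2 mm behind it (arm.tips_ahead is the z of the fingertips in the tool frame, in m); z points along the fingers, y is the line along which they close (so a half turn about z gives the same grasp; the last joint's range is limited). The gripper opens to 85 mm and grips with 20 to 120 N. Pads are 22 mm wide; open, the fingers measure 114 mm over their backs; the gripper's body (76 mm by 85 mm) begins 54 mm behind the grasp point. The pads swing forward as they close: fully open they stand 13 mm farther back than shut.
Start: joints at [-1.264, 0.628, 0.038, 1.517, -0.027, 0.996, -0.02], TCP at [0.237, 0.605, 0.248] pointing down, gripper open.
Joint ranges: [-3.06, 3.06], [-0.37, 2.12], [-1.25, 1.32], [0.18, 2.47], [-1.1, 4.24], [0.23, 1.98], [-2.94, 2.94]. Speed limits (rad/s): [2.57, 2.57, 3.14, 3.14, 3.14, 3.14, 3.14].

## Interface

Orientations are given as a unit quaternion [x, y, z, w].
In Python, from bench import sense, vision, arm gives the robot as it stands. The module is installed in compiled form; this text tells all that it offers.
- The arm moves only by the shell command python3 -m creep 'ROWS' [FORCE]. ROWS is JSON, one flat list of numbers, 7 for each row, row after row: the shift along the tool's x, y, z as a fraction of full scale, then the turn, a rotation vector about the tool's x, y, z as a fraction of full scale, then the opening, from -1 (shut) to 1 (fully open). In form: [tx, ty, tz, ax, ay, az, fingers, tx, ty, tz, ax, ay, az, fingers, ...]. A call has 1 to 20 rows; each row shifts and turns the commanded pose from where the row before left it, along the tool's axes as they then stand; what a row does not reach is not made up. Full scale, the value 1, is 20 cm for a shift and 0.08 rad for a turn. A row lasts 1/12 s, in which the tool goes at most 41.7 mm and 7.16 degrees, less where a joint would pass 70% of its speed; a pose out of reach is approached as far as the arm can. A call with a number of a shift or a turn outside -1 to 1 is refused whole. A call with a gripper value outside its range is refused whole. The fingers move at their own pace and stop on an object; FORCE is the grip in N (left out, the last holds). Time passes only in rows, so rows that do not move let the fingers close. It gives the time, the measured TCP pose, the force, the opening and the grip force at its end, in the units of the state.
- sense(): the state, without advancing time (a new reading comes with each control period).
- vision.camera(name): name is "scene" or "side" or "wrist"; returns a dict with "pixels" (420x560x3 uint8, blue, green, red), "fx", "fy", "cx", "cy" (pixels), "distortion" ([k1, k2, p1, p2, k3] as OpenCV has them; the pictures are not rectified), "R" (3x3) and "t" (3): a world point X has camera coordinates R X + t. Camera axes: x right, y down, z forward; pixel columns grow to the right and rows downward; lengths in m; the calibration is good to about 2 mm. A picture is of the moment at which its call begins. There is no depth.
- arm.hand_in(): hands the job in; it is judged then, once.
The state is a dict: "time": time; "qpos": joint angles; "qvel": joint speeds; "joint_torque": joint torques, N m; "ee_pos": TCP position; "tool_rot": TCP orientation; "ft_force": force on the tool from outside, world axes, zero at the start; "torque": the same for the moment, N m; "finger_gap": opening from 0.0 (shut) to 1.0 (fully open); "grasp_force": force on a finger pad.
Only numpy, scipy, OpenCV 4.12 (cv2) and the standard library are available. Lean on these libraries where they do the work, as an engineer would, in place of code of your own. Each camera call takes 0.05 s, during which the arm holds its last target. There are 200 camera calls.

## Working session

There is one attempt and no reset: what is moved stays moved. The work goes in short steps, Python scripts to look and compute and a shell command to move; the robot and the scene stay as the last step left them, time stands still between calls to the robot, and variables do not carry over. Pictures are saved under pics/ and viewed, at most 10 in all, crops included, and the job is handed in when it is done.

```bash
mkdir -p pics; cat > h.py <<'E'
import numpy as np, cv2, pickle
from bench import sense, vision, arm
from scipy.spatial.transform import Rotation as Rn
def cam(n,save=None):
    c=vision.camera(n); c['R']=np.array(c['R']);c['t']=np.array(c['t'])
    c['K']=np.array([[c['fx'],0,c['cx']],[0,c['fy'],c['cy']],[0,0,1.]]);c['D']=np.array(c['distortion'],float)
    c['pixels']=np.array(c['pixels'])
    if save: cv2.imwrite(f'pics/{save}.png',c['pixels']); pickle.dump(c,open(f'pics/{save}.pkl','wb'))
    return c
def load(s): return pickle.load(open(f'pics/{s}.pkl','rb'))
def ray(c,uv):
    p=cv2.undistortPoints(np.array(uv,float).reshape(-1,1,2),c['K'],c['D']).reshape(-1,2)
    d=np.c_[p,np.ones(len(p))]@c['R']; return -c['R'].T@c['t'], d/np.linalg.norm(d,axis=1)[:,None]
def plane(c,uv,z):
    o,d=ray(c,uv); return o+d*((z-o[2])/d[:,2])[:,None]
def tri(obs):
    A=np.zeros((3,3));b=np.zeros(3);L=[]
    for c,uv in obs:
        o,d=ray(c,[uv]);d=d[0];P=np.eye(3)-np.outer(d,d);A+=P;b+=P@o;L.append((o,P))
    x=np.linalg.solve(A,b); return x,[np.linalg.norm(P@(x-o)) for o,P in L]
def proj(c,X):
    return cv2.projectPoints(np.array(X,float).reshape(-1,1,3),cv2.Rodrigues(c['R'])[0],c['t'],c['K'],c['D'])[0].reshape(-1,2)
E
python3 - <<'E'
from h import *
s=sense();print(s)
for n in("scene","side","wrist"):
    c=cam(n,n+'0');print(n,-c['R'].T@c['t'],c['R'][2])
E
```

```text
{'time': 0.0, 'qpos': array([-1.26376685,  0.62934663,  0.03846121,  1.51837886, -0.02698931,
        0.99627895, -0.01999254]), 'qvel': array([ 0.00072172,  0.00100527, -0.00071114, -0.00113416, -0.00043613,
       -0.00054904, -0.00097063]), 'joint_torque': array([ 3.31291776e-04, -5.63402796e+01,  1.22558031e+00, -1.93439358e+01,
        1.08412243e-02,  1.05914733e-02,  3.62030939e-07]), 'ee_pos': array([0.23653401, 0.60479926, 0.2473856 ]), 'tool_rot': array([ 1.85338114e-01,  9.82674355e-01, -9.34162349e-04, -1.53073083e-04]), 'ft_force': array([-0.05973566,  0.38091116, -0.18667245]), 'torque': array([ 0.01185112, -0.01246901,  0.01351009]), 'grasp_force': 0.0, 'finger_gap': 1.0035443203467185}
scene [1.05500961 0.9253311  1.32035095] [-0.34189398 -0.62313083 -0.70343192]
side [ 0.29452291 -0.88333785  0.81045101] [ 0.21898009  0.78595084 -0.5782119 ]
wrist [0.15956524 0.63459971 0.37034706] [ 0.29931482 -0.11954349 -0.94663615]
```

View pics/scene0.png

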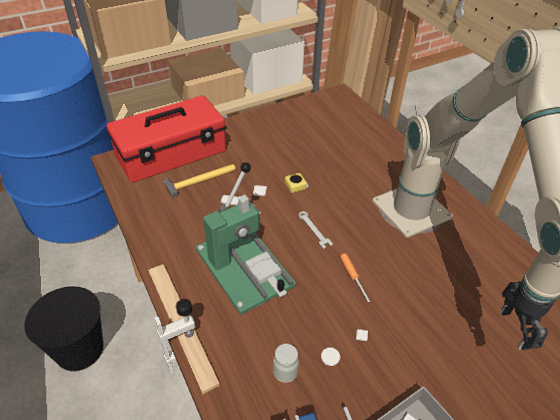

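View pics/side0.png

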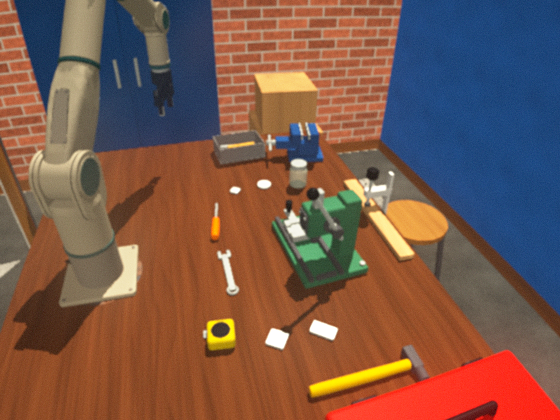

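The scene view shows the press at about (240,250), with the ball at (246,168) and the knob at (281,286). In the side view the square blank candidates are at (277,339) and (324,330), the round blank is at (264,184), the small square at (235,190), the ball at (313,194) and the knob at (289,208).

```bash
python3 - <<'E'
from h import *
S=load('side0');C=load('scene0')
for nm,c,rois in(('side',S,[(260,322,300,355),(302,315,345,345),(225,182,245,198),(254,176,275,192)]),('scene',C,[(250,182,270,198),(218,192,240,206),(352,326,372,345),(318,345,344,368)])):
    hsv=cv2.cvtColor(c['pixels'],cv2.COLOR_BGR2HSV)
    for x0,y0,x1,y1 in rois:
        m=((hsv[y0:y1,x0:x1,1]<70)&(hsv[y0:y1,x0:x1,2]>130)).astype(np.uint8)
        k=max(cv2.findContours(m,0,1)[0],key=cv2.contourArea).reshape(-1,2)+[x0,y0]
        P=plane(c,k,.008);r=cv2.minAreaRect((P[:,:2]*1000).astype(np.float32));M=cv2.moments(k.reshape(-1,1,2).astype(np.int32))
        print(nm,np.round([M['m10']/M['m00'],M['m01']/M['m00']],1),r)
def dark(c,x0,y0,x1,y1):
    m=(c['pixels'][y0:y1,x0:x1].max(2)<60).astype(np.uint8);k=max(cv2.findContours(m,0,1)[0],key=cv2.contourArea)
    (u,v),r=cv2.minEnclosingCircle(k);return (u+x0,v+y0),r,cv2.boundingRect(k)
a=dark(S,300,182,325,204);b=dark(C,236,158,256,178);print(a,b);print('ball',tri([(S,a[0]),(C,b[0])]))
a=dark(S,280,196,300,225);b=dark(C,270,272,292,298);print(a,b);print('knob',tri([(S,a[0]),(C,b[0])]))
v=np.hstack([cv2.resize(S['pixels'][170:300,250:380],(400,400),interpolation=2),cv2.resize(C['pixels'][180:310,185:315],(400,400),interpolation=2)])
cv2.imwrite('pics/crop1.png',v)
E
```

```text
side [276.8 338.5] ((443.2485656738281, -335.3951110839844), (52.32450485229492, 47.880699157714844), 55.81283950805664)
side [323.1 329.7] ((561.1307373046875, -339.8420715332031), (42.24665069580078, 66.46699523925781), 50.39496994018555)
side [234.7 189.9] ((453.3776550292969, 338.72174072265625), (41.49462127685547, 38.06296157836914), 76.28353881835938)
side [263.6 183.9] ((568.2780151367188, 354.7256164550781), (58.06822204589844, 50.68117141723633), 76.36072540283203)
scene [259.4 190. ] ((440.41455078125, -331.832763671875), (55.015689849853516, 47.16802215576172), 56.11582565307617)
scene [230.3 199.5] ((555.9124755859375, -340.0267028808594), (69.13878631591797, 65.37854766845703), 65.02021026611328)
scene [361.5 334.5] ((450.8030700683594, 344.93572998046875), (36.41279602050781, 31.572721481323242), 54.87779235839844)
scene [330.1 356. ] ((566.344970703125, 360.8829040527344), (54.63766860961914, 53.53428268432617), 62.57148742675781)
((312.4523811340332, 193.9761905670166), 5.547770023345947, (7, 7, 12, 11)) ((245.125, 167.25), 4.751744747161865, (5, 5, 9, 10))
ball (array([ 0.57148117, -0.16380115,  0.29840242]), [np.float64(0.0017617250868641313), np.float64(0.0017617250868636124)])
((288.5, 205.89999961853027), 5.124550819396973, (6, 5, 5, 11)) ((280.0, 284.8500003814697), 5.2462897300720215, (8, 8, 7, 11))
knob (array([0.59838434, 0.11793506, 0.06297471]), [np.float64(0.0019891628656834516), np.float64(0.001989162865683496)])
```

View pics/crop1.png

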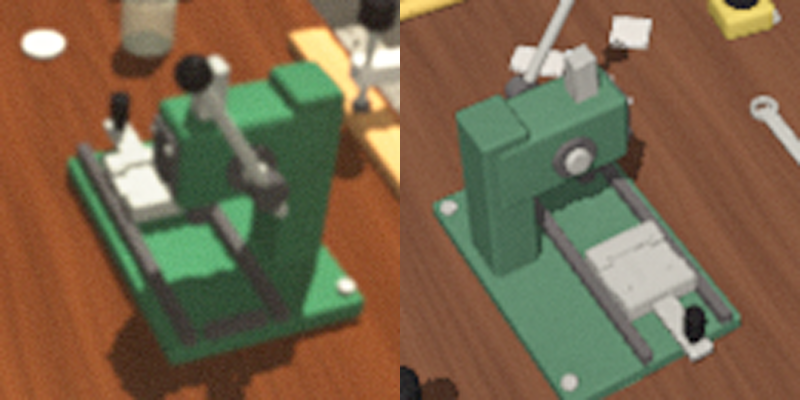

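```bash
python3 -m creep '[0,-0.125,-0.125,0,0,0,1, 0,-0.125,-0.125,0,0,0,1, 0,-0.125,-0.125,0,0,0,1, 0,-0.125,-0.125,0,0,0,1, -0.165,-0.005,0,0,0,0.75,1, -0.165,-0.005,0,0,0,0.75,1, -0.165,-0.005,0,0,0,0.75,1, -0.165,-0.005,0,0,0,0.75,1, -0.165,-0.005,0,0,0,0.75,1, -0.165,-0.005,0,0,0,0.75,1, -0.165,-0.005,0,0,0,0.75,1, -0.165,-0.005,0,0,0,0.75,1, -0.165,-0.005,0,0,0,0.75,1, -0.165,-0.005,0,0,0,0.75,1, -0.165,-0.005,0,0,0,0.75,1, -0.165,-0.005,0,0,0,0.75,1, -0.165,-0.005,0,0,0,0.75,1, -0.165,-0.005,0,0,0,0.75,1]' && python3 -m creep '[0,0.1,0,0,0,0,1, 0,0.1,0,0,0,0,1,0,0,0,0,0,0,1,0,0,0,0,0,0,1]'
python3 -c "
from h import *
s=sense();print(s['ee_pos'],s['tool_rot']);cam('wrist','w1')"
python3 -m creep '[-0.165,-0.005,0,0,0,0.75,1, -0.165,-0.005,0,0,0,0.75,1, -0.165,-0.005,0,0,0,0.75,1, 0,0,0,0,0,0,1,0,0,0,0,0,0,1]'
python3 -c "
from h import *
s=sense();print(s['ee_pos'],s['tool_rot']);c=cam('wrist','w2')
cv2.imwrite('pics/w12.png',np.hstack([load('w1')['pixels'],c['pixels']])[:,::1] if 0 else cv2.resize(np.hstack([load('w1')['pixels'][:,80:480],c['pixels'][:,80:480]]),(800,420)))"
```

```text
time: 1.65
ee_pos: [0.5158, 0.191, 0.348]
tool_rot: [0.571, 0.821, -0.0, -0.0]
ft_force: [0.2, 0.5, 0.5]
finger_gap: 0.999
grasp_force: 0.0
time: 1.98
ee_pos: [0.5528, 0.2065, 0.3475]
tool_rot: [0.57, 0.822, -0.001, -0.0]
ft_force: [-0.4, 0.0, 0.5]
finger_gap: 0.999
grasp_force: 0.0
[0.55279191 0.20652822 0.34752487] [ 5.69923154e-01  8.21697736e-01 -5.77143083e-04 -3.08968322e-04]
time: 2.45
ee_pos: [0.5783, 0.1084, 0.3486]
tool_rot: [0.643, 0.766, -0.0, 0.0]
ft_force: [-0.8, 1.0, -0.5]
finger_gap: 0.999
grasp_force: 0.0
[0.57829243 0.10843336 0.34858169] [ 6.43081297e-01  7.65797795e-01 -4.07519175e-04  1.30297397e-04]
```

View pics/w12.png

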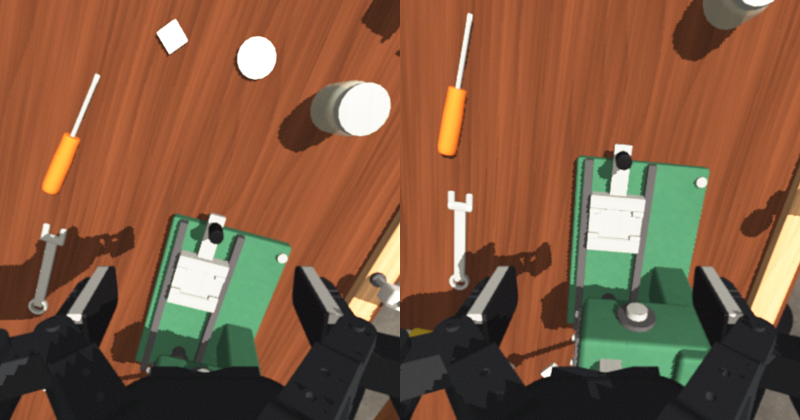

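The left half (w1) has the carriage near (198,280) and the knob at (215,233). The right half (w2) has the carriage near (615,222), with the slot at about row 222, the knob at (623,160) and the base's front corner at (577,158).

```bash
python3 - <<'E'
from h import *
res={}
for n,roi in(('w1',(235,240,320,320)),('w2',(255,180,335,265))):
    c=load(n);x0,y0,x1,y1=roi
    big=cv2.resize(c['pixels'][y0-45:y1,x0-10:x1+20],None,fx=5,fy=5,interpolation=2);res[n]=big
    hsv=cv2.cvtColor(c['pixels'],cv2.COLOR_BGR2HSV)
    m=np.zeros(hsv.shape[:2],np.uint8);m[y0:y1,x0:x1]=((hsv[y0:y1,x0:x1,1]<60)&(hsv[y0:y1,x0:x1,2]>120))
    m=cv2.morphologyEx(m,cv2.MORPH_CLOSE,np.ones((5,5)));m=cv2.morphologyEx(m,cv2.MORPH_OPEN,np.ones((21,21)))
    k=max(cv2.findContours(m,0,1)[0],key=cv2.contourArea).reshape(-1,2)
    r=cv2.minAreaRect((plane(c,k,.051)[:,:2]*1000).astype(np.float32));print(n,r, cv2.minAreaRect(k))
    X=plane(c,[((577-400)+80,158),((709-400)+80,170)] if n=='w2' else [(172+80,216),(290+80,245)],.022);print(X,np.degrees(np.arctan2(*(X[1]-X[0])[[1,0]])),np.linalg.norm(X[1]-X[0]))
    a=(c['pixels'][y0-45:y1,x0:x1].max(2)<60).astype(np.uint8);kk=max(cv2.findContours(a,0,1)[0],key=cv2.contourArea);(u,v),rr=cv2.minEnclosingCircle(kk);u+=x0;v+=y0-45
    print('knob',u,v,rr,plane(c,[(u,v)],.078))
h=max(b.shape[0] for b in res.values());o=np.hstack([cv2.copyMakeBorder(b,0,h-b.shape[0],0,0,0) for b in res.values()])
o=o[:600,:1100];print(o.shape);cv2.imwrite('pics/die.png',cv2.resize(o,(800,int(o.shape[0]*800/o.shape[1]))))
E
```

```text
w1 ((606.1820068359375, 27.774791717529297), (100.6432876586914, 104.00912475585938), 18.17167854309082) ((277.0, 280.5), (57.0, 64.0), 90.0)
[[0.53519825 0.10623444 0.022     ]
 [0.72871207 0.12556917 0.022     ]] 5.705711043099724 0.19447731821973774
knob 296.0 232.5 9.962529182434082 [[0.59884707 0.12660192 0.078     ]]
w2 ((607.8309936523438, 24.990314483642578), (98.07703399658203, 95.59068298339844), 4.962830066680908) ((295.04058837890625, 221.43145751953125), (67.1147232055664, 60.41749954223633), 4.085616588592529)
[[0.53770075 0.1039142  0.022     ]
 [0.73300951 0.11997661 0.022     ]] 4.701487581317042 0.1959681430403254
knob 303.0625 160.0 8.566248893737793 [[0.5997221  0.12229388 0.078     ]]
(600, 1100, 3)
```

View pics/die.png

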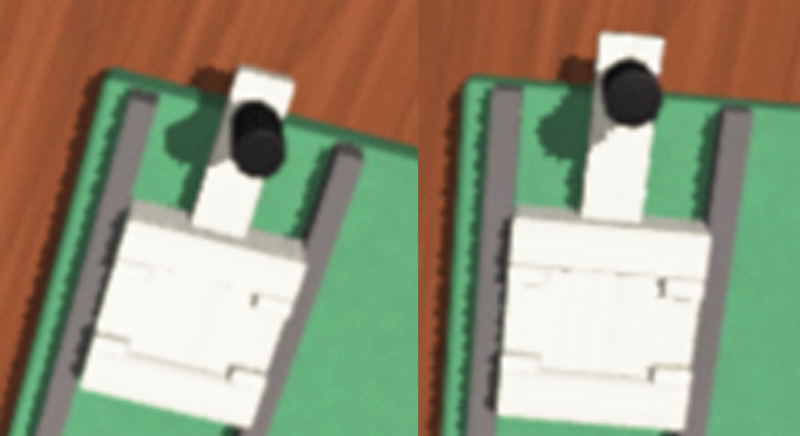

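```bash
python3 - <<'E'
from h import *
pts={'w1':(0,225,195,[(130,212),(305,262),(255,427),(80,388)],[(250,178),(258,98)][0:0]),'w2':(418,245,135,[(515,218),(708,232),(685,428),(498,412)],[])}
allp={}
for n,(ox,cx,cy,q,_) in pts.items():
    c=load(n);uv=np.array([((u-ox)/3.636+cx,v/3.636+cy) for u,v in q]);allp[n]=(c,uv)
    P=plane(c,uv,.051)[:,:2]*1000
    print(n,P.round(1).tolist(),'mean',P.mean(0).round(1),'len',[round(float(np.linalg.norm(P[i]-P[i-1])),1) for i in range(4)],
     'yaw',[round(float(np.degrees(np.arctan2(*(P[b]-P[a])[::-1]))),1) for a,b in((0,1),(3,2),(3,0),(2,1))])
for i in range(4): print(tri([(allp[n][0],allp[n][1][i]) for n in allp]))
# slot edges in w2 & guess
c=load('w2');print(plane(c,[((u-418)/3.636+245,v/3.636+135) for u,v in [(510,264),(505,363),(703,280),(690,375)]],.051)*1000)
E
```

```text
w1 [[566.2, 64.9], [643.6, 68.6], [653.9, -17.0], [573.9, -25.0]] mean [609.4  22.9] len [90.2, 77.4, 86.2, 80.4] yaw [2.8, 5.7, 94.9, 96.9]
w2 [[567.7, 60.7], [643.5, 68.2], [652.4, -17.7], [574.1, -23.9]] mean [609.4  21.8] len [84.9, 76.2, 86.3, 78.5] yaw [5.6, 4.6, 94.4, 95.9]
(array([0.56796975, 0.05499958, 0.03223205]), [np.float64(0.00017507417396046056), np.float64(0.000175074173960488)])
(array([0.64390937, 0.06775938, 0.04946165]), [np.float64(0.00013347940372397484), np.float64(0.0001334794037240075)])
(array([ 0.65321581, -0.0174792 ,  0.05079442]), [np.float64(0.0008023721334728122), np.float64(0.0008023721334729679)])
(array([ 0.57379956, -0.02245528,  0.05420579]), [np.float64(0.0002942005235306127), np.float64(0.000294200523530276)])
[[568.74636188  41.45482143  51.        ]
 [573.52199513  -1.4089836   51.        ]
 [645.84139531  48.12379545  51.        ]
 [649.42502608   6.46633145  51.        ]]
```

```bash
python3 -m creep '[0,-0.1,-0.05,0,0,0,1, 0,-0.1,-0.05,0,0,0,1, -0.165,-0.005,0,0,0,0.75,1, -0.165,-0.005,0,0,0,0.75,1, -0.165,-0.005,0,0,0,0.75,1, -0.165,-0.005,0,0,0,0.75,1, -0.165,-0.005,0,0,0,0.75,1, -0.165,-0.005,0,0,0,0.75,1, -0.165,-0.005,0,0,0,0.75,1, -0.165,-0.005,0,0,0,0.75,1, -0.165,-0.005,0,0,0,0.75,1, -0.165,-0.005,0,0,0,0.75,1, -0.165,-0.005,0,0,0,0.75,1, -0.165,-0.005,0,0,0,0.75,1, -0.165,-0.005,0,0,0,0.75,1,  -0.165,-0.005,0,0,0,0.75,1, 0,0,0.2,0,0,0,1,0,0,0.2,0,0,0,1,0,0,0,0,0,0,1,0,0,0,0,0,0,1]' 
cat > blank.py <<'E'
from h import *
import sys
n=sys.argv[1];c=cam('wrist',n);s=sense();print(s['ee_pos'])
hsv=cv2.cvtColor(c['pixels'],cv2.COLOR_BGR2HSV)
m=((hsv[...,1]<60)&(hsv[...,2]>150)).astype(np.uint8);m=cv2.morphologyEx(m,cv2.MORPH_OPEN,np.ones((3,3)))
for k in cv2.findContours(m,0,1)[0]:
    if cv2.contourArea(k)<300: continue
    k=k.reshape(-1,2);r=cv2.minAreaRect((plane(c,k,.008)[:,:2]*1000).astype(np.float32));b=cv2.boxPoints(cv2.minAreaRect(k))
    print(np.round(cv2.minAreaRect(k)[0],1),np.round(r[0],1),np.round(r[1],1),round(r[2],1))
a=Rn.from_quat(s['tool_rot']).as_matrix();print('tool y yaw',np.degrees(np.arctan2(a[1,1],a[0,1])))
E
python3 blank.py b1
```

```text
time: 4.17
ee_pos: [0.4319, -0.3293, 0.2873]
tool_rot: [0.898, 0.44, -0.001, -0.002]
ft_force: [1.1, -0.3, 0.4]
finger_gap: 1.002
grasp_force: 0.0
[ 0.43287947 -0.33078524  0.28912789]
[454.2 413.9] [ 398.5 -861.2] [68.7 35.8] 0.4
[402.6 291.7] [ 455.1 -592.9] [115.8  23.9] 80.6
[166.8 291.9] [ 168.6 -372.5] [116.8  23.3] 23.5
[294.  162.8] [ 444.1 -332.6] [45.7 45.5] 55.2
[371.5 108.5] [ 561.4 -337.3] [34.3 63.9] 52.0
[551.5 106. ] [ 734.8 -472.6] [46.4 17. ] 68.5
[116.  47.] [362.1 -99.9] [ 32.  133.4] 4.7
tool y yaw -37.78450255382636
```

View pics/b1.png

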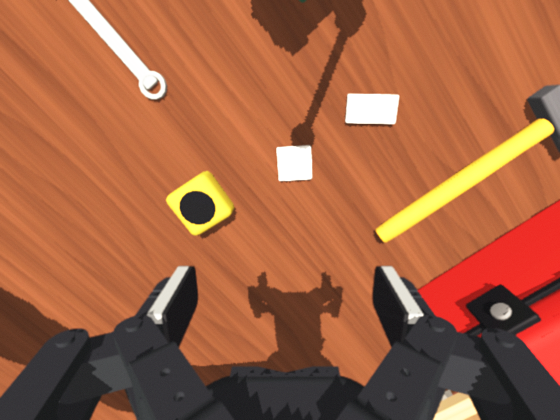

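The wrist view shows the square blank at (294,163), the oblong at (372,108) and the tape at (200,205). Its sides measure 45.7 x 45.5 mm, so it is the 44 mm square. I'll get closer and measure again.

```bash
python3 -m creep '[0,0,0,0,0,-0.65,1, 0.025,0.05,0.1,0,0,0,1, 0,0,0.18,0,0,0,1, 0,0,0.18,0,0,0,1, 0,0,0.18,0,0,0,1, 0,0,0.1,0,0,0,1, 0,0,0,0,0,0,1, 0,0,0,0,0,0,1, 0,0,0,0,0,0,1]' >/dev/null
python3 blank.py b2; python3 - <<'E'
from h import *
a,b,S,C=load('b1'),load('b2'),load('side0'),load('scene0')
def ctr(c,g):
    hsv=cv2.cvtColor(c['pixels'],cv2.COLOR_BGR2HSV);m=((hsv[...,1]<60)&(hsv[...,2]>150)).astype(np.uint8)
    k=min((k for k in cv2.findContours(m,0,1)[0] if cv2.contourArea(k)>300),key=lambda k:np.linalg.norm(k.mean((0,1))-g))
    M=cv2.moments(k);return M['m10']/M['m00'],M['m01']/M['m00']
g=proj(b,[[.444,-.3326,.008]])[0]
o=[(a,ctr(a,(294,163))),(b,ctr(b,g)),(S,(276.8,338.5)),(C,(259.4,190))];print(g,o[1][1],tri(o),tri(o[:2]))
E
```

```text
[ 0.44474997 -0.3345959   0.14302766]
[401.9 290.3] [ 486.6 -478.2] [67.  12.8] 84.3
[166.8 291.5] [ 297.  -346.8] [70.3 14.8] 27.5
[281. 197.] [ 444.8 -332.1] [44.1 44. ] 55.0
[403.  123.3] [ 561.2 -336.9] [34.3 62.2] 50.9
[41.1 40.2] [ 369.5 -132.9] [67.  31.6] 80.4
tool y yaw -34.90142926658855
[281.0963641  198.65041594] (281.4757601835915, 197.03141135972461) (array([ 0.44316449, -0.33303988,  0.00561672]), [np.float64(0.001233205734400906), np.float64(0.0016935728502444694), np.float64(0.0016220702486289397), np.float64(0.0035233705385608084)]) (array([ 0.44385774, -0.33337264,  0.00092251]), [np.float64(3.0354322442797124e-05), np.float64(3.035432244273903e-05)])
```

```bash
python3 -c "
from h import *
print(arm.tips_ahead)"
python3 -m creep '[0.01,-0.007,0.1,0,0,0,0.35, 0,0,0.15,0,0,0,0.35, 0,0,0.15,0,0,0,0.35, 0,0,0.1,0,0,0,0.35, 0,0,0.05,0,0,0,0.35, 0,0,0,0,0,0,0.35, 0,0,0,0,0,0,0.35, 0,0,0,0,0,0,0.35]' 20
python3 -c "
from h import *
print(arm.tips_ahead,sense()['ee_pos']);cam('wrist','b3')"
```

```text
0.017
time: 5.68
ee_pos: [0.444, -0.332, 0.0321]
tool_rot: [0.887, 0.462, 0.001, 0.002]
ft_force: [0.3, -0.0, 0.3]
finger_gap: 0.675
grasp_force: 0.0
0.017 [ 0.44396173 -0.33195932  0.03210684]
```

View pics/b3.png

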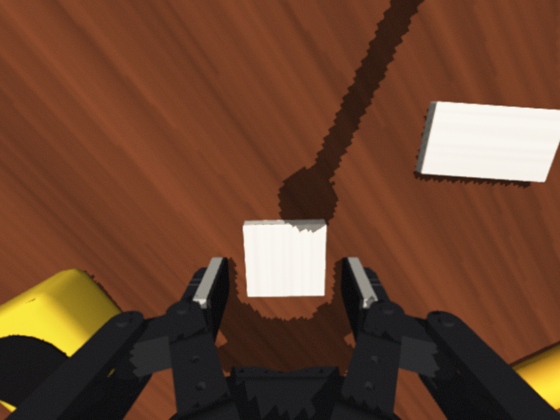

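The blank at (285,258) is centred between the pads at (215,280) and (357,280). I'll feel down for the bench.

```bash
python3 -m creep '[0,0,0.03,0,0,0,0.35, 0,0,0.03,0,0,0,0.35,  0,0,0,0,0,0,0.35]'; python3 -m creep '[0,0,0.01,0,0,0,0.35,0,0,0,0,0,0,0.35]';python3 -m creep '[0,0,0.01,0,0,0,0.35,0,0,0,0,0,0,0.35]';python3 -m creep '[0,0,0.01,0,0,0,0.35,0,0,0,0,0,0,0.35]'
```

```text
time: 5.98
ee_pos: [0.4426, -0.3305, 0.0177]
tool_rot: [0.887, 0.462, -0.0, -0.0]
ft_force: [-0.3, -0.1, -0.3]
finger_gap: 0.673
grasp_force: 0.0
time: 6.15
ee_pos: [0.4427, -0.3308, 0.0159]
tool_rot: [0.887, 0.462, -0.0, -0.0]
ft_force: [1.4, -0.1, -0.9]
finger_gap: 0.674
grasp_force: 0.0
time: 6.32
ee_pos: [0.4427, -0.3309, 0.014]
tool_rot: [0.887, 0.462, -0.0, -0.0]
ft_force: [-0.3, -0.0, -0.1]
finger_gap: 0.673
grasp_force: 0.0
time: 6.48
ee_pos: [0.4429, -0.3311, 0.0126]
tool_rot: [0.887, 0.462, 0.0, 0.0]
ft_force: [-0.2, 0.8, 3.6]
finger_gap: 0.675
grasp_force: 1.7
```

```bash
python3 -m creep '[0,0.005,-0.02,0,0,0,0.35,0,0,0,0,0,0,0.35,0,0,0,0,0,0,-0.2,0,0,0,0,0,0,-0.2,0,0,0,0,0,0,-0.2,0,0,0,0,0,0,-0.2,0,0,0,0,0,0,-0.2]' 40;python3 -c "
from h import *
print(sense()['ee_pos'])"; python3 -m creep '[0,0,-0.1,0,0,0,-0.2,0,0,-0.2,0,0,0,-0.2,0,0,-0.2,0,0,0,-0.2,0,0,0,0,0,0,-0.2,0,0,0,0,0,0,-0.2]'; python3 -c "
from h import *
cam('wrist','b4')"
```

```text
time: 7.07
ee_pos: [0.4438, -0.3316, 0.0167]
tool_rot: [0.887, 0.462, 0.0, 0.0]
ft_force: [-0.5, 1.6, 6.3]
finger_gap: 0.501
grasp_force: 40.6
[ 0.44383469 -0.33160382  0.01670931]
time: 7.48
ee_pos: [0.4449, -0.3323, 0.1183]
tool_rot: [0.887, 0.462, 0.001, 0.002]
ft_force: [0.9, -0.7, -0.4]
finger_gap: 0.494
grasp_force: 41.1
```

View pics/b4.png

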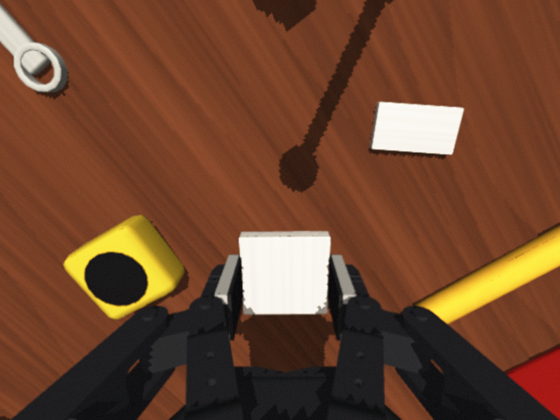

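The blank is held between the pads; its top face spans columns 240–329 and rows 238–314 and looks level. Next I compute its offset in the hand.

```bash
python3 - <<'E'
from h import *
c=load('b4');s=sense();R=Rn.from_quat(s['tool_rot']).as_matrix();p=s['ee_pos']
for z in(.1096,):
    P=plane(c,[(240,238),(329,238),(328,314),(242,314)],z);L=(P-p)@R;print(L.round(4),L.mean(0))
print(p,np.degrees(np.arctan2(R[1,1],R[0,1])))
E
```

```text
[[ 0.0214 -0.0189  0.0071]
 [ 0.0213  0.0228  0.0072]
 [-0.0214  0.0242  0.0072]
 [-0.0212 -0.0198  0.0071]] [7.47986356e-06 2.07499793e-03 7.14483369e-03]
[ 0.444026   -0.3311956   0.11674275] -34.920082617538014
```

```bash
python3 -m creep '[0,-0.07,-0.175,0,0,0,-0.2,0,-0.07,-0.175,0,0,0,-0.2,0,-0.07,-0.175,0,0,0,-0.2,0,-0.07,-0.175,0,0,0,-0.2,0,0,-0.175,0,0,0,-0.2,0,0,-0.175,0,0,0,-0.2,0,0,-0.175,0,0,0,-0.2,0.154,-0.005,0,0,0,-0.795,-0.2,0.154,-0.005,0,0,0,-0.795,-0.2,0.154,-0.005,0,0,0,-0.795,-0.2,0.154,-0.005,0,0,0,-0.795,-0.2,0.154,-0.005,0,0,0,-0.795,-0.2,0.154,-0.005,0,0,0,-0.795,-0.2,0.154,-0.005,0,0,0,-0.795,-0.2,0.154,-0.005,0,0,0,-0.795,-0.2,0.154,-0.005,0,0,0,-0.795,-0.2,0.154,-0.005,0,0,0,-0.795,-0.2,0.154,-0.005,0,0,0,-0.795,-0.2]' 40; python3 -m creep '[0,0.18,0,0,0,0,-0.2,0,0.18,0.1,0,0,0,-0.2,0,0.18,0.15,0,0,0,-0.2,0,0,0.18,0,0,0,-0.2,0,0,0.18,0,0,0,-0.2,0,0,0.18,0,0,0,-0.2,0,0,0,0,0,0,-0.2,0,0,0,0,0,0,-0.2,0,0,0,0,0,0,-0.2]';python3 -c "
from h import *
s=sense();R=Rn.from_quat(s['tool_rot']).as_matrix();print(s['ee_pos'],np.degrees(np.arctan2(R[1,1],R[0,1])));c=cam('wrist','n1');print(proj(c,[[.6094,.0223,.051]]))"
```

```text
time: 9.03
ee_pos: [0.4824, 0.0235, 0.3595]
tool_rot: [0.673, 0.739, -0.001, -0.001]
ft_force: [0.6, -0.7, -0.0]
finger_gap: 0.498
grasp_force: 41.1
time: 9.78
ee_pos: [0.5874, 0.0307, 0.2075]
tool_rot: [0.675, 0.738, 0.0, 0.0]
ft_force: [-0.5, 0.4, -0.3]
finger_gap: 0.5
grasp_force: 41.1
[0.58736832 0.03069953 0.20748165] 5.116957896597046
[[306.55636113 202.98646799]]
```

View pics/n1.png

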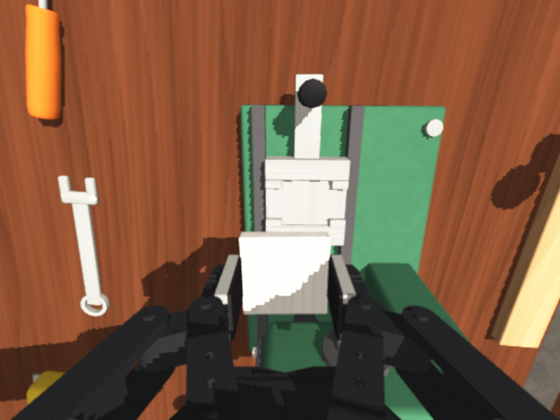

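The knob is at (312,93). The carriage spans columns 265–349, with its nest walls' inner edges near columns 282 and 331 and the slot around rows 182–220. The held blank is at (285,272). I'll read edge profiles numerically.

```bash
python3 - <<'E'
from h import *
c=load('n1');g=cv2.cvtColor(c['pixels'],cv2.COLOR_BGR2GRAY).astype(int)
for u in (273,341): print('col',u,'rows150-245',g[150:246,u-2:u+3].mean(1).astype(int).tolist())
for v in (170,200,222): print('row',v,'cols255-360',g[v-1:v+2,255:360].mean(0).astype(int).tolist())
print('blank row 250',g[249:252,225:345].mean(0).astype(int).tolist())
E
```

```text
col 273 rows150-245 [141, 142, 142, 143, 142, 148, 162, 166, 165, 188, 234, 241, 241, 241, 242, 241, 242, 242, 243, 245, 245, 245, 242, 241, 242, 244, 245, 245, 240, 214, 215, 237, 242, 244, 245, 245, 245, 239, 211, 217, 240, 244, 244, 244, 244, 244, 244, 244, 244, 244, 244, 244, 244, 244, 244, 244, 244, 244, 244, 244, 244, 244, 244, 244, 244, 244, 242, 228, 195, 212, 237, 242, 244, 245, 245, 242, 233, 235, 241, 243, 240, 224, 207, 205, 207, 207, 223, 248, 254, 254, 254, 254, 254, 254, 254, 254]
col 341 rows150-245 [96, 95, 91, 90, 86, 82, 106, 148, 164, 184, 217, 240, 242, 241, 241, 243, 243, 241, 241, 243, 245, 245, 243, 242, 242, 243, 243, 242, 244, 238, 197, 229, 243, 246, 246, 246, 243, 241, 228, 184, 182, 232, 241, 241, 242, 241, 241, 241, 241, 241, 241, 241, 241, 242, 241, 241, 242, 241, 241, 241, 241, 241, 241, 241, 241, 241, 242, 237, 197, 183, 229, 242, 246, 246, 244, 242, 241, 238, 241, 243, 244, 244, 242, 241, 242, 244, 244, 242, 240, 238, 235, 235, 235, 233, 228, 164]
row 170 cols255-360 [118, 117, 117, 118, 112, 89, 65, 54, 54, 102, 204, 242, 245, 245, 245, 245, 245, 24
[... 1417 characters left out ...]
, 245, 245, 244, 244, 245, 241, 191, 129, 116, 117, 117, 117, 118, 117, 118, 130, 138, 143, 142, 141, 142]
blank row 250 [48, 49, 49, 49, 48, 47, 46, 45, 45, 44, 45, 45, 43, 50, 144, 247, 255, 254, 254, 254, 254, 254, 254, 254, 254, 254, 253, 253, 253, 254, 254, 254, 254, 254, 254, 254, 254, 254, 254, 254, 254, 254, 254, 254, 254, 254, 254, 254, 254, 254, 254, 254, 254, 254, 254, 254, 254, 254, 254, 254, 254, 254, 254, 254, 254, 254, 254, 254, 254, 254, 254, 254, 254, 254, 254, 254, 254, 254, 254, 254, 254, 254, 254, 254, 254, 254, 254, 254, 254, 254, 254, 254, 254, 254, 254, 254, 254, 254, 254, 254, 254, 254, 254, 255, 252, 212, 153, 140, 124, 89, 71, 68, 65, 52, 40, 61, 103, 119, 120, 121]
```

```bash
python3 - <<'E'
from h import *
c=load('n1');yaw=np.radians(5.1);ax=np.array([np.cos(yaw),np.sin(yaw)]);ay=np.array([-ax[1],ax[0]]);n0=np.array([.6094,.0223])
def f(uv,z): P=plane(c,uv,z)[:,:2]-n0; return np.round(np.c_[P@ax,P@ay]*1000,1).tolist()
print('rows 273',f([(273,r) for r in(159.4,179.5,188.5,218,226.4)],.051))
print('rows 341',f([(341,r) for r in(160,180,189.4,218.7,227)],.051))
print('carr x',f([(264.7,170),(349,170),(265,222),(345,222)],.051))
print('nest x',f([(281,222),(328,222)],.051))
print('knob',f([(312,93)],.082), 'base corners',f([(242,106),(444,108)],.022))
E
```

```text
rows 273 [[-31.6, 41.9], [-31.8, 23.1], [-31.9, 14.4], [-32.3, -15.4], [-32.4, -24.2]]
rows 341 [[30.5, 41.3], [31.6, 22.6], [32.1, 13.5], [33.9, -16.1], [34.4, -24.9]]
carr x [[-39.4, 32.1], [38.4, 32.1], [-40.2, -19.6], [38.0, -19.6]]
nest x [[-24.5, -19.6], [21.4, -19.6]]
knob [[-0.3, 98.0]] base corners [[-61.6, 87.7], [130.6, 85.5]]
```

```bash
python3 -m creep '[-0.056,0.092,0,0,0,0.13,-0.2,0,0,0.1,0,0,0,-0.2,0,0,0.18,0,0,0,-0.2,0,0,0.18,0,0,0,-0.2,0,0,0.08,0,0,0,-0.2,0,0,0,0,0,0,-0.2,0,0,0,0,0,0,-0.2,0,0,0,0,0,0,-0.2]';python3 - <<'E'
from h import *
s=sense();R=Rn.from_quat(s['tool_rot']).as_matrix();p=s['ee_pos'];print(p,np.degrees(np.arctan2(R[1,1],R[0,1])))
c=cam('wrist','n2')
def f(uv,z): return np.round((plane(c,uv,z)-p)@R*1000,1)[:,:2].tolist()
g=cv2.cvtColor(c['pixels'],cv2.COLOR_BGR2GRAY).astype(int)
for y in(30,36):
    q=proj(c,[p+R@np.array([y/1000,0,0])-[0,0,p[2]-.051]])[0];v=int(round(q[1]));print(y,q,v)
    print(g[v-1:v+2,225:360].mean(0).astype(int).tolist())
v=260;print('blank',g[v-1:v+2,225:350].mean(0).astype(int).tolist())
print('col285 rows 60..250',g[60:250,283:288].mean(1).astype(int).tolist())
E
```

```text
time: 10.5
ee_pos: [0.6081, 0.0213, 0.1013]
tool_rot: [0.679, 0.735, 0.002, 0.002]
ft_force: [0.2, 0.1, -0.1]
finger_gap: 0.501
grasp_force: 41.2
[0.60808491 0.02129517 0.10133827] 4.537380549432867
30 [283.95169834 194.71226084] 195
[241, 241, 241, 241, 241, 241, 241, 241, 241, 241, 242, 241, 241, 242, 241, 242, 242, 241, 241, 242, 241, 242, 242, 242, 242, 242, 242, 241, 241, 242, 242, 242, 241, 241, 241, 242, 242, 242, 242, 242, 242, 242, 242, 242, 242, 242, 242, 242, 242, 242, 242, 242, 242, 242, 242, 242, 242, 242, 242, 242, 242, 242, 242, 242, 242, 243, 242, 242, 242, 242, 242, 243, 242, 243, 242, 242, 242, 242, 243, 243, 243, 242, 242, 242, 242, 242, 242, 243, 243, 243, 243, 243, 242, 243, 243, 243, 243, 242, 243, 243, 243, 243, 243, 243, 243, 242, 242, 242, 243, 242, 243, 242, 242, 243, 243, 242, 242, 243, 243, 243, 242, 242, 243, 243, 243, 238, 185, 128, 116, 117, 118, 118, 117, 117, 118]
36 [283.94163526 184.82769805] 185
[242, 242, 242, 243, 243, 242, 242, 242, 242, 242, 242, 242, 242, 243, 243, 242, 243, 243, 242, 242, 242, 243, 243, 243, 243, 242, 242, 243, 243, 242, 243,
[... 1384 characters left out ...]
 245, 245, 246, 245, 245, 246, 245, 245, 245, 245, 245, 245, 245, 245, 245, 245, 245, 245, 245, 245, 244, 245, 245, 244, 245, 245, 245, 245, 245, 244, 245, 244, 244, 244, 244, 244, 244, 244, 244, 244, 244, 244, 244, 244, 244, 243, 244, 243, 243, 243, 243, 243, 243, 243, 243, 243, 243, 243, 243, 240, 209, 175, 171, 187, 231, 242, 241, 241, 240, 241, 242, 243, 242, 242, 242, 243, 242, 243, 245, 246, 246, 246, 245, 243, 242, 242, 243, 244, 244, 245, 245, 244, 245, 240, 195, 192, 238, 246, 245, 245, 245, 245, 245, 245, 245, 245, 245, 245, 245, 245, 245, 245, 245, 245, 245, 245, 245, 245, 245, 245, 244, 235, 218, 210, 210, 212, 228, 251, 254, 254, 254, 254, 254, 254, 254, 254, 254, 254, 254, 254]
```

View pics/n2.png

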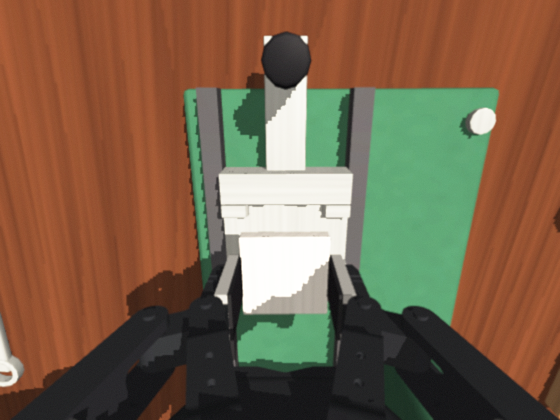

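The carriage spans columns 219–352, the nest's front wall line is at row 204.5, and the held blank spans columns 241–328, so they are nearly aligned. A final offset calculation follows.

```bash
python3 - <<'E'
from h import *
c=load('n2');s=sense();R=Rn.from_quat(s['tool_rot']).as_matrix();p=s['ee_pos'];print(p)
def f(uv,z): return np.round((plane(c,uv,z)-p)@R*1000,1)[:,:2].tolist()
g=cv2.cvtColor(c['pixels'],cv2.COLOR_BGR2GRAY).astype(int)
for v in(185,195):print(g[v-1:v+2,212:228].mean(0).astype(int).tolist())
for u in (235,285,338):print(u,g[165:245,u-2:u+3].mean(1).astype(int).tolist())
print(g[211:214,225:345].mean(0).astype(int).tolist())
print(f([(285,173.5),(285,204.5),(219.5,185),(352,185)],.051), 'blank',f([(241,260),(328.6,260),(285,236),(285,314)],p[2]-.0087))
E
```

```text
[0.60808598 0.0213412  0.10141603]
[117, 119, 112, 80, 57, 54, 76, 165, 236, 243, 242, 242, 242, 242, 242, 242]
[117, 118, 119, 119, 110, 76, 53, 88, 182, 236, 242, 241, 241, 241, 241, 241]
235 [141, 147, 162, 167, 168, 167, 165, 164, 181, 226, 241, 241, 240, 240, 241, 242, 242, 241, 240, 241, 243, 243, 244, 244, 245, 246, 246, 245, 243, 241, 241, 242, 243, 244, 245, 245, 245, 244, 239, 195, 185, 233, 242, 243, 243, 244, 245, 246, 246, 245, 244, 239, 225, 231, 242, 244, 244, 243, 244, 244, 243, 244, 244, 244, 244, 243, 244, 245, 241, 192, 143, 134, 136, 135, 135, 135, 136, 135, 135, 135]
285 [243, 243, 243, 243, 240, 209, 175, 171, 187, 231, 242, 241, 241, 240, 241, 242, 243, 242, 242, 242, 243, 242, 243, 245, 246, 246, 246, 245, 243, 242, 242, 243, 244, 244, 245, 245, 244, 245, 240, 195, 192, 238, 246, 245, 245, 245, 245, 245, 245, 245, 245, 245, 245, 245, 245, 245, 245, 245, 245, 245, 245, 245, 245, 245, 245, 244, 235, 218, 210, 210, 212, 228, 251, 254, 254, 254, 254, 254, 254, 254]
338 [78, 106, 149, 162, 163, 163, 163, 163, 189, 237, 244, 243, 241, 241, 240, 241, 243, 243, 243, 2
[... 321 characters left out ...]
45, 246, 246, 246, 246, 246, 246, 245, 246, 245, 246, 245, 246, 246, 246, 246, 244, 236, 224, 212, 204, 231, 242, 245, 245, 244, 245, 245, 244, 243, 243, 245, 245, 244, 243, 242, 242, 244, 245, 245, 245, 244, 243, 243, 244, 244, 245, 245, 245, 244, 243, 242, 241, 242, 244, 246, 246, 246, 244, 244, 243, 243, 242, 241, 241, 242, 242, 241, 240, 240, 241, 242, 243, 242, 242, 243, 243, 243, 244, 244, 244, 244, 244, 244, 243, 243, 243, 243, 244, 244, 243, 240, 223, 172, 123, 118, 122, 160, 234, 245, 245, 244, 244, 245, 244, 244, 245, 244, 245, 245, 245, 245, 245, 244, 245, 245, 244]
[[42.7, 0.4], [23.9, 0.4], [35.9, -37.7], [35.8, 39.3]] blank [[9.9, -20.8], [9.8, 21.3], [22.4, 0.3], [-21.2, 0.3]]
```

```bash
python3 -m creep '[-0.001,0.002,0.08,0,0,0,-0.2,0,0,0.06,0,0,0,-0.2,0,0,0.02,0,0,0,-0.2,0,0,0,0,0,0,-0.2]';for i in 1; do python3 -m creep '[0,0,0.015,0,0,0,-0.2,0,0,0,0,0,0,-0.2,0,0,0,0,0,0,-0.2]'; done; python3 -m creep '[0,0,0.01,0,0,0,-0.2,0,0,0,0,0,0,-0.2,0,0,0,0,0,0,-0.2]'
```

```text
time: 10.88
ee_pos: [0.6068, 0.0214, 0.0666]
tool_rot: [0.679, 0.735, 0.0, 0.0]
ft_force: [0.3, 0.1, -0.6]
finger_gap: 0.498
grasp_force: 41.2
time: 11.13
ee_pos: [0.6076, 0.0213, 0.0641]
tool_rot: [0.679, 0.735, 0.001, 0.001]
ft_force: [3.1, -0.1, -2.3]
finger_gap: 0.5
grasp_force: 41.0
time: 11.38
ee_pos: [0.6077, 0.0213, 0.062]
tool_rot: [0.679, 0.735, 0.001, 0.001]
ft_force: [5.4, -0.5, -0.7]
finger_gap: 0.497
grasp_force: 41.2
```

```bash
python3 -m creep '[0,0.004,0,0,0,0,-0.2,0,0,0,0,0,0,-0.2]'; python3 -m creep '[0,0,0.004,0,0,0,-0.2,0,0,0,0,0,0,-0.2,0,0,0,0,0,0,-0.2]';  python3 -m creep '[0,0,0.004,0,0,0,-0.2,0,0,0,0,0,0,-0.2,0,0,0,0,0,0,-0.2]'
```

```text
time: 11.55
ee_pos: [0.6078, 0.0212, 0.0619]
tool_rot: [0.679, 0.735, 0.0, 0.0]
ft_force: [5.2, 0.8, 0.7]
finger_gap: 0.499
grasp_force: 41.3
time: 11.8
ee_pos: [0.6077, 0.0212, 0.0617]
tool_rot: [0.679, 0.734, 0.001, 0.0]
ft_force: [3.3, 0.7, 5.9]
finger_gap: 0.502
grasp_force: 41.8
time: 12.05
ee_pos: [0.6078, 0.0212, 0.0617]
tool_rot: [0.679, 0.734, 0.001, 0.0]
ft_force: [1.0, 0.6, 11.4]
finger_gap: 0.497
grasp_force: 42.4
```

Floor contact comes at z=0.0617, exactly as predicted. I'm releasing and lifting.

```bash
python3 -m creep '[0,0,-0.004,0,0,0,0.2,0,0,0,0,0,0,0.2,0,0,0,0,0,0,0.35,0,0,0,0,0,0,0.35,0,0,-0.04,0,0,0,0.35,0,0,-0.1,0,0,0,0.35,0,0,-0.15,0,0,0,0.35,0.1,0,-0.1,0,0,0,0.35,0,0,0,0,0,0,0.35,0,0,0,0,0,0,0.35]';python3 - <<'E'
from h import *
s=sense();R=Rn.from_quat(s['tool_rot']).as_matrix();p=s['ee_pos'];print(p)
c=cam('wrist','n3');q=proj(c,[[.6082,.0212,.053]])[0];print(q)
ay=np.array([-.0785,.997,0]);print(proj(c,np.array([.6082,.0212,.053])+np.outer(np.arange(-.03,.031,.01),ay)).round(0).tolist())
g=cv2.cvtColor(c['pixels'],cv2.COLOR_BGR2GRAY).astype(int);u,v=map(int,q)
print(v-60,g[v-60:v+60,u-2:u+3].mean(1).astype(int).tolist());print(u-70,g[v-1:v+2,u-70:u+70].mean(0).astype(int).tolist())
E
```

```text
time: 12.88
ee_pos: [0.606, 0.0428, 0.1401]
tool_rot: [0.678, 0.735, 0.001, 0.0]
ft_force: [-0.1, 0.7, -0.3]
finger_gap: 0.67
grasp_force: 0.0
[0.60596071 0.04281205 0.14006974]
[284.87255809 246.370326  ]
[[285.0, 281.0], [285.0, 270.0], [285.0, 258.0], [285.0, 246.0], [285.0, 234.0], [285.0, 222.0], [285.0, 209.0]]
186 [242, 228, 188, 169, 178, 218, 240, 243, 242, 243, 243, 244, 243, 243, 244, 244, 246, 247, 247, 247, 246, 244, 244, 244, 245, 246, 246, 246, 241, 211, 216, 218, 213, 235, 255, 255, 254, 254, 254, 254, 254, 254, 254, 254, 254, 254, 254, 254, 254, 254, 254, 254, 254, 254, 254, 254, 254, 254, 254, 254, 254, 254, 254, 254, 254, 254, 237, 193, 184, 177, 172, 171, 172, 172, 171, 172, 172, 172, 171, 171, 171, 171, 169, 171, 168, 155, 136, 134, 138, 139, 137, 138, 136, 135, 136, 139, 142, 140, 137, 135, 135, 134, 134, 134, 134, 134, 131, 108, 87, 84, 86, 95, 104, 123, 136, 141, 141, 142, 143, 144]
214 [109, 126, 139, 142, 142, 140, 125, 87, 78, 107, 117, 119, 119, 120, 120, 119, 118, 119, 118, 109, 98, 88, 137, 235, 246, 244, 244, 245, 246, 246, 246, 245, 245, 246, 246, 247, 247, 248, 248, 243, 192, 161, 231, 255, 255, 254, 254, 254, 254, 254, 254, 254, 254, 254, 254, 254, 254, 254, 254, 254, 254, 254, 254, 254, 254, 254, 254, 254, 254, 254, 254, 254, 254, 254, 254, 254, 254, 254, 254, 254, 254, 254, 254, 254, 254, 254, 254, 254, 254, 254, 254, 254, 254, 254, 254, 254, 254, 254, 254, 251, 245, 245, 245, 246, 246, 246, 245, 244, 243, 244, 245, 245, 245, 244, 244, 243, 242, 243, 244, 245, 243, 206, 143, 119, 118, 118, 120, 118, 118, 119, 119, 119, 118, 118, 123, 138, 144, 146, 147, 146]
```

The blank (bright band at columns 256–313, centre 285) sits centred in the carriage (236–335). Next I grip the knob.

```bash
python3 -m creep '[0.195,0,0,0,0,0,0.5,0.195,0,0,0,0,0,0.5,0,0,0.1,0,0,0,0.5,0,0,0.1,0,0,0,0.5,0,0,0.1,0,0,0,0.5,0,0,0.04,0,0,0,0.5,0,0,0,0,0,0,0,0,0,0,0,0,0,-0.6,0,0,0,0,0,0,-0.8,0,0,0,0,0,0,-0.8,0,0,0,0,0,0,-0.8,0,0,0,0,0,0,-0.8]' 30
```

```text
time: 13.93
ee_pos: [0.601, 0.1186, 0.0719]
tool_rot: [0.679, 0.734, 0.001, 0.001]
ft_force: [3.5, -1.5, 0.6]
finger_gap: 0.241
grasp_force: 29.9
```

```bash
python3 -m creep '[-0.02,0,0,0,0,0,-0.8,-0.04,0,0,0,0,0,-0.8,-0.04,0,0,0,0,0,-0.8,-0.05,0,0,0,0,0,-0.8,-0.05,0,0,0,0,0,-0.8,-0.05,0,0,0,0,0,-0.8,-0.05,0,0,0,0,0,-0.8,-0.05,0,0,0,0,0,-0.8,-0.05,0,0,0,0,0,-0.8,-0.05,0,0,0,0,0,-0.8,-0.03,0,0,0,0,0,-0.8,-0.02,0,0,0,0,0,-0.8,0,0,0,0,0,0,-0.8]';python3 -m creep '[-0.015,0,0,0,0,0,-0.8,-0.01,0,0,0,0,0,-0.8,0,0,0,0,0,0,-0.8]'
```

```text
time: 15.02
ee_pos: [0.609, 0.0185, 0.0719]
tool_rot: [0.679, 0.734, 0.001, 0.001]
ft_force: [4.7, -0.3, 5.2]
finger_gap: 0.243
grasp_force: 30.4
time: 15.27
ee_pos: [0.6093, 0.0149, 0.0719]
tool_rot: [0.678, 0.735, 0.001, 0.001]
ft_force: [4.8, 2.4, 6.3]
finger_gap: 0.245
grasp_force: 30.5
```

```bash
python3 -m creep '[-0.015,0,0,0,0,0,-0.8,0,0,0,0,0,0,-0.8]';python3 -m creep '[-0.015,0,0,0,0,0,-0.8,0,0,0,0,0,0,-0.8]';python3 -m creep '[-0.015,0,0,0,0,0,-0.8,0,0,0,0,0,0,-0.8]'
```

```text
time: 15.43
ee_pos: [0.6095, 0.0121, 0.0719]
tool_rot: [0.678, 0.735, 0.001, 0.001]
ft_force: [4.2, 3.0, 6.6]
finger_gap: 0.244
grasp_force: 30.5
time: 15.6
ee_pos: [0.6097, 0.0096, 0.0719]
tool_rot: [0.678, 0.735, 0.002, 0.001]
ft_force: [4.8, 2.7, 6.3]
finger_gap: 0.248
grasp_force: 30.5
time: 15.77
ee_pos: [0.6098, 0.0095, 0.0719]
tool_rot: [0.678, 0.735, 0.003, -0.001]
ft_force: [4.2, 7.2, 6.9]
finger_gap: 0.249
grasp_force: 30.6
```

```bash
python3 -m creep '[-0.015,0,0,0,0,0,-0.8,0,0,0,0,0,0,-0.8,0,0,0,0,0,0,-0.8]'; python3 -m creep '[0.02,0,0,0,0,0,-0.2,0,0,0,0,0,0,0.2,0,0,0,0,0,0,0.2,0,0,-0.05,0,0,0,0.2,0,0,-0.15,0,0,0,0.2,0.1,0,-0.2,0,0,0,0.2,0.1,0,-0.2,0,0,0,0.2,0,0,-0.2,0,0,0,0.2,0,0,-0.2,0,0,0,0.2,0,0,-0.2,0,0,0,0.2,0,0,-0.2,0,0,0,0.2,0,0,0,0,0,0,0.2,0,0,0,0,0,0,0.2]'
python3 - <<'E'
from h import *
s=sense();print(s['ee_pos'])
S=cam('side','s1');C=cam('scene','c1')
def dark(c,x0,y0,x1,y1):
    m=(c['pixels'][y0:y1,x0:x1].max(2)<60).astype(np.uint8);k=max(cv2.findContours(m,0,1)[0],key=cv2.contourArea)
    (u,v),r=cv2.minEnclosingCircle(k);return (u+x0,v+y0),r
a=dark(S,300,182,325,204);b=dark(C,236,158,256,178);print(a,b,'ball',tri([(S,a[0]),(C,b[0])]))
for c in(S,C):print(proj(c,[[.611,.0095,.066]]))
E
```

```text
time: 16.02
ee_pos: [0.6098, 0.0095, 0.0718]
tool_rot: [0.677, 0.736, 0.004, -0.002]
ft_force: [4.6, 12.7, 7.9]
finger_gap: 0.25
grasp_force: 30.7
time: 17.1
ee_pos: [0.6061, 0.0422, 0.3484]
tool_rot: [0.679, 0.734, 0.002, 0.002]
ft_force: [-0.4, 0.4, -0.9]
finger_gap: 0.601
grasp_force: 0.0
[0.60605518 0.0422237  0.34840834]
((312.4782609939575, 193.7391300201416), 5.527997970581055) ((245.125, 167.25), 4.751744747161865) ball (array([ 0.57166306, -0.16338937,  0.29878851]), [np.float64(0.001760222423341443), np.float64(0.0017602224233414423)])
[[301.3011696 224.1056944]]
[[259.27942796 260.56794045]]
```

```bash
python3 -m creep '[0,0,-0.05,0,0,-0.982,1,0,0,-0.05,0,0,-0.982,1,0,0,0,0,0,-0.982,1,0,0,0,0,0,-0.982,1,0,0,0,0,0,-0.982,1,0,0,0,0,0,-0.982,1,0,0,0,0,0,-0.982,1,0,0,0,0,0,-0.982,1,0,0,0,0,0,-0.982,1,0,0,0,0,0,-0.982,1,0,0,0,0,0,-0.982,1,0,0,0,0,0,-0.982,1,0,0,0,0,0,-0.982,1,0,0,0,0,0,-0.982,1,0,0,0,0,0,-0.982,1,0,0,0,0,0,-0.982,1,0,0,0,0,0,-0.982,1,0,0,0,0,0,-0.982,1,0,0,0,0,0,-0.982,1,0,0,0,0,0,-0.982,1]' >/dev/null; python3 -m creep '[0.041,-0.169,0,0,0,0,1,0.041,-0.169,0,0,0,0,1,0.041,-0.169,0,0,0,0,1,0.041,-0.169,0,0,0,0,1,0.041,-0.169,0,0,0,0,1,0.041,-0.169,0,0,0,0,1,0,0,0,0,0,0,1,0,0,0,0,0,0,1,0,0,0,0,0,0,1]'
python3 - <<'E'
from h import *
s=sense();R=Rn.from_quat(s['tool_rot']).as_matrix();p=s['ee_pos'];print(p,np.degrees(np.arctan2(R[1,1],R[0,1])),R[:,2])
print('ball in tool mm',(np.array([.5725,-.1636,.299])-p)@R*1000, s['qpos'])
c=cam('wrist','l1');print(proj(c,[[.5725,-.1636,.299]]))
E
```

```text
time: 19.62
ee_pos: [0.5718, -0.1619, 0.3637]
tool_rot: [-0.04, 0.999, 0.001, -0.002]
ft_force: [-0.3, 0.8, -0.3]
finger_gap: 1.0
grasp_force: 0.0
[ 0.57177656 -0.16187845  0.36368959] 94.55012115500011 [-0.00319449  0.00172778 -0.9999934 ]
ball in tool mm [-0.78170592 -1.9013236  64.68387763] [ 0.16090359  0.44695781  0.10668026  1.51439175 -0.05059073  1.18643925
  1.92653397]
[[283.18635663 233.86237189]]
```

```bash
python3 -m creep '[-0.004,-0.009,0.1,0,0,0,1,0,0,0.1,0,0,0,1,0,0,0.08,0,0,0,1,0,0,0.05,0,0,0,1,0,0,0,0,0,0,0.4,0,0,0,0,0,0,-0.1]' 20;python3 -m creep '[0,0,0,0,0,0,-0.4,0,0,0,0,0,0,-0.4,0,0,0,0,0,0,-0.4,0,0,0,0,0,0,-0.4,0,0,0,0,0,0,-0.4]'
```

```text
time: 20.17
ee_pos: [0.5736, -0.1632, 0.2991]
tool_rot: [-0.041, 0.999, 0.0, -0.0]
ft_force: [0.2, 0.8, 0.5]
finger_gap: 0.749
grasp_force: 0.0
time: 20.58
ee_pos: [0.5738, -0.1617, 0.3009]
tool_rot: [-0.041, 0.999, 0.002, 0.001]
ft_force: [-1.7, 4.4, 5.0]
finger_gap: 0.353
grasp_force: 19.5
```

```bash
python3 -m creep '[0.062,0,0.04,0,0,0,-0.4,0.058,0,0.045,0,0,0,-0.4,0.054,0,0.05,0,0,0,-0.4,0.049,0,0.055,0,0,0,-0.4,0,0,0,0,0,0,-0.4,0,0,0,0,0,0,-0.4]'; python3 -m creep '[0.043,0,0.059,0,0,0,-0.4,0.038,0,0.063,0,0,0,-0.4,0.032,0,0.066,0,0,0,-0.4,0.026,0,0.069,0,0,0,-0.4,0,0,0,0,0,0,-0.4,0,0,0,0,0,0,-0.4]'
```

```text
time: 21.08
ee_pos: [0.5288, -0.1653, 0.262]
tool_rot: [-0.041, 0.999, 0.002, -0.0]
ft_force: [-2.9, 6.4, 3.9]
finger_gap: 0.357
grasp_force: 21.5
time: 21.58
ee_pos: [0.5013, -0.1676, 0.2102]
tool_rot: [-0.041, 0.999, 0.002, -0.001]
ft_force: [-2.0, 6.4, 4.1]
finger_gap: 0.359
grasp_force: 22.0
```

```bash
python3 -m creep '[0.019,0,0.071,0,0,0,-0.4,0,0,0,0,0,0,-0.4]'; python3 -m creep '[0.007,0,0.036,0,0,0,-0.4,0,0,0,0,0,0,-0.4]'; python3 -m creep '[0.006,0,0.036,0,0,0,-0.4,0,0,0,0,0,0,-0.4,0,0,0,0,0,0,-0.4]'
```

```text
time: 21.75
ee_pos: [0.4972, -0.1679, 0.1953]
tool_rot: [-0.041, 0.999, 0.002, -0.001]
ft_force: [-1.1, 5.5, 4.4]
finger_gap: 0.357
grasp_force: 22.1
time: 21.92
ee_pos: [0.4959, -0.168, 0.1886]
tool_rot: [-0.041, 0.999, 0.002, -0.001]
ft_force: [-1.6, 7.2, 4.0]
finger_gap: 0.355
grasp_force: 22.1
time: 22.17
ee_pos: [0.4951, -0.1681, 0.1828]
tool_rot: [-0.04, 0.999, 0.002, -0.0]
ft_force: [-3.1, 7.0, 9.5]
finger_gap: 0.36
grasp_force: 22.7
```

```bash
python3 -m creep '[0,0,0.01,0,0,0,-0.4,0,0,0,0,0,0,-0.4,0,0,0,0,0,0,-0.4]'; python3 -m creep '[0,0,0.01,0,0,0,-0.4,0,0,0,0,0,0,-0.4,0,0,0,0,0,0,-0.4,0,0,0,0,0,0,-0.4]'
```

```text
time: 22.42
ee_pos: [0.495, -0.1681, 0.1817]
tool_rot: [-0.04, 0.999, 0.002, -0.0]
ft_force: [-5.5, 8.2, 16.7]
finger_gap: 0.357
grasp_force: 23.2
time: 22.75
ee_pos: [0.4951, -0.1681, 0.1805]
tool_rot: [-0.041, 0.999, 0.002, 0.0]
ft_force: [-6.7, 9.4, 23.9]
finger_gap: 0.359
grasp_force: 23.6
```

The punch bears firmly: about 20 N above baseline at the ball. I'm returning the lever along the arc.

```bash
python3 -m creep '[0,0,-0.02,0,0,0,-0.4,-0.013,0,-0.072,0,0,0,-0.4,-0.019,0,-0.071,0,0,0,-0.4,-0.026,0,-0.069,0,0,0,-0.4,-0.032,0,-0.066,0,0,0,-0.4,-0.038,0,-0.063,0,0,0,-0.4,-0.043,0,-0.059,0,0,0,-0.4,-0.049,0,-0.055,0,0,0,-0.4,-0.054,0,-0.05,0,0,0,-0.4,-0.058,0,-0.045,0,0,0,-0.4,-0.062,0,-0.04,0,0,0,-0.4,0,0,0,0,0,0,-0.4,0,0,0,0,0,0,-0.4]'
```

```text
time: 23.83
ee_pos: [0.5736, -0.1617, 0.3001]
tool_rot: [-0.041, 0.999, 0.002, -0.001]
ft_force: [-1.8, 5.5, 1.7]
finger_gap: 0.356
grasp_force: 24.2
```

Lever is up; I'll open, lift clear, and check.

```bash
python3 -m creep '[0,0,0,0,0,0,0.3,0,0,0,0,0,0,0.8,0,0,0,0,0,0,0.8,0,0,0,0,0,0,0.8,0,0,-0.05,0,0,0,0.8,0,0,-0.15,0,0,0,0.8,0,0,-0.2,0,0,0,0.8,0.15,0,-0.1,0,0,0,0.8,0.2,0,0,0,0,0,0.8,0.2,0,0,0,0,0,0.8,0,0,0,0,0,0,0.8,0,0,0,0,0,0,0.8]'
python3 - <<'E'
from h import *
S=cam('side','s2');C=cam('scene','c2')
def dark(c,x0,y0,x1,y1):
    m=(c['pixels'][y0:y1,x0:x1].max(2)<60).astype(np.uint8);k=max(cv2.findContours(m,0,1)[0],key=cv2.contourArea)
    (u,v),r=cv2.minEnclosingCircle(k);return (u+x0,v+y0),r
a=dark(S,300,182,325,204);b=dark(C,236,158,256,178);print(a,b,'ball',tri([(S,a[0]),(C,b[0])]))
s1,c1=load('s1'),load('c1')
for A,B,bx in((s1,S,(275,190,335,245)),(c1,C,(225,215,300,300))):
    x0,y0,x1,y1=bx;print(np.abs(A['pixels'][y0:y1,x0:x1].astype(int)-B['pixels'][y0:y1,x0:x1]).max(2).__gt__(60).sum())
E
```

```text
time: 24.83
ee_pos: [0.4619, -0.1738, 0.4008]
tool_rot: [-0.038, 0.999, -0.0, 0.001]
ft_force: [1.6, -0.2, 0.0]
finger_gap: 0.897
grasp_force: 0.0
((312.5, 194.0), 5.590270042419434) ((245.192307472229, 167.192307472229), 4.7310261726379395) ball (array([ 0.57137299, -0.16394148,  0.29846523]), [np.float64(0.0019297277555408827), np.float64(0.0019297277555409948)])
17
193
```

```bash
python3 - <<'E'
from h import *
def dark(c,x0,y0,x1,y1):
    m=(c['pixels'][y0:y1,x0:x1].max(2)<60).astype(np.uint8);k=max(cv2.findContours(m,0,1)[0],key=cv2.contourArea)
    (u,v),r=cv2.minEnclosingCircle(k);return (u+x0,v+y0),r
for n in('1','2'):
    a=dark(load('s'+n),294,214,309,234);b=dark(load('c'+n),251,250,269,272);print(a,b,tri([(load('s'+n),a[0]),(load('c'+n),b[0])])[0])
o=np.hstack([cv2.resize(load('c'+n)['pixels'][190:310,190:310],(400,400),interpolation=2) for n in '12']);cv2.imwrite('pics/fin.png',o)
E
```

```text
((300.5, 224.0), 6.020897388458252) ((261.5, 260.5), 5.522780418395996) [0.6067976  0.01165378 0.06593813]
((300.5, 224.0), 6.020897388458252) ((261.5, 260.5), 5.522780418395996) [0.6067976  0.01165378 0.06593813]
```

The slide hasn't moved, the lever is up and the robot is clear, so I'm handing in.

```bash
python3 -c "
from bench import arm
print(arm.hand_in())"
```

```text
the job is handed in; nothing more can be done
None
```

The job is handed in without a verdict shown: the square blank is seated in the nest, the slide is against its stop, the punch bore firmly (an estimated 120 N, from about 20 N extra at the ball), and the lever is back up with the robot clear.

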